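# Pack the three-part bench kit tray and leave the look-alikes

### The job

Pack the three-part tray on top of the low wooden drawer case: the stone grinding wheel goes into the round recess, the square steel bench block into the large square recess and the small doming cube into the small square recess, each lying flat on the floor of its recess, same side up as now, and let go. Leave the look-alikes in the row (the roll of masking tape, the flat round tin and the drilled wooden block) where they lie.

Things in the scene. Friction and masses are not known exactly. Their poses are not given: they have to be found in the camera images.
- wheel: Stone grinding wheel: plain disc, 68 mm across, 18 mm thick, with only a small bore in the middle; about 0.3 kg. Origin: centre of its underside; z up. At the start it lies flat on the bench, in any place of the row along the bench's front edge.
- bench_block: Flat square block of bare steel, 68 x 68 x 20 mm, about 0.74 kg. Origin: centre of its underside; x and y square to its sides, z up. At the start it lies flat on the bench, in any place of the row along the bench's front edge.
- doming_cube: Brass doming cube, 46 x 46 x 45 mm, with a few round hollows in its faces, about 0.62 kg. Origin: centre of its underside; x and y square to its sides, z up. At the start it lies flat on the bench, in any place of the row along the bench's front edge.
- round_nest: Fixed wooden insert, 102 x 102 x 10 mm, in any of the tray's three compartments, parallel to it. Origin: centre of its underside; z up. A round recess, 84 mm across, 6 mm deep, grey felt floor, in the middle of its top; recess floor 4 mm, insert top 10 mm above the origin: the 68 mm wheel has 8 mm to spare all round and stands 12 mm proud.
- big_square_nest: Fixed wooden insert, 102 x 102 x 10 mm, in any of the tray's three compartments, parallel to it. Origin: centre of its underside; z up. A square recess, 84 x 84 mm, sides parallel to the insert's, 6 mm deep, grey felt floor, in the middle of its top; recess floor 4 mm, insert top 10 mm above the origin: the 68 mm block parallel to it has 8 mm to spare all round and stands 14 mm proud.
- small_square_nest: Fixed wooden insert, 102 x 102 x 10 mm, in any of the tray's three compartments, parallel to it. Origin: centre of its underside; z up. A square recess, 62 x 62 mm, sides parallel to the insert's, 6 mm deep, grey felt floor, in the middle of its top; recess floor 4 mm, insert top 10 mm above the origin: the 46 mm cube parallel to it has 8 mm to spare all round and stands 39 mm proud.
- kit_tray: Low fixed wooden drawer case, 116 mm (its x) x 336 mm (its y) x 93 mm high; its drawers stay shut. Its open top is a tray with three compartments along y, 109 mm from centre to centre, walls 5 mm thick. It stands behind the row, seen from the robot. Origin: centre of its underside; z up. The compartments' floors, 80 mm above the origin, carry the three inserts.
- tape: Roll of masking tape lying flat: a ring 68 mm across and 24 mm high with a wide hole. Lies flat on the bench in the same row. It does not belong in the tray: leave it where it is. Origin: centre of its underside; z up.
- flat_tin: Flat round tin with a raised rim, 59 mm across, 24 mm high. Lies flat on the bench in the same row. It does not belong in the tray: leave it where it is. Origin: centre of its underside; z up.
- wood_block: Wooden block drilled for burrs, 55 mm (its x) x 75 mm (its y) x 48 mm high. Lies flat on the bench in the same row. It does not belong in the tray: leave it where it is. Origin: centre of its underside; z up.

How it is judged:
By the outcome, as a careful person would: the job done as asked, in the order asked, and still so for the second after the job is handed in, with the robot touching nothing.
It also fails if it takes over 96 s, if anything falls off the work surface, if the arm or the gripper's body presses on something with over 40 N, if the wrist force passes 120 N, or if a joint passes its speed limit or range.

### The arm

A 6-joint arm with a two-finger parallel gripper is mounted at the origin on a cart in front of the work surface, level with it; the furniture and walls round the work are solid. World frame = base frame: x ahead of the robot, y to its left, z up, the work surface at z = 0. Lengths are in m, angles in degrees, forces in N, time in s.
With the tool pointing down it reaches from about 0.4 to 0.825 m from the base axis. Payload 7 kg.
Tool frame: the origin (TCP) lies at the very end of the fingers, on their centre line; the grasp point (between the pads) lies 19 mm behind it (r.grip_depth is the distance from the TCP to the grasp point, in m); z points along the fingers, y is the line along which they close (so a half turn about z gives the same grasp; the last joint's range is limited). The gripper opens to 88 mm and grips with 3 to 60 N. Pads are 19 mm wide; open, the fingers measure 130 mm over their backs; the gripper's body (78 mm by 193 mm) begins 47 mm behind the grasp point.
Start: joints at [-59.868, 20.546, 0.682, 0, -70.136, -16.507], TCP at [0.159, -0.656, 0.227] pointing down, gripper open.
Joint ranges: [-176.03, 176.03], [-82.01, 121.73], [-58.28, 71.71], [-173.87, 95.51], [-174.79, -0.11], [-173.66, 173.66]. Speed limits (degrees/s): [136.94, 136.94, 172.46, 180, 180, 180].

### API

Orientations are given as [roll, pitch, yaw] about the fixed x, y, z axes, in that order (R = Rz(yaw) Ry(pitch) Rx(roll)).
In Python, from plant import r gives the robot as it stands.
- The arm moves only by the tool play_rows, never from a script. Its argument "rows" is a list that holds one entry, the list of rows, each a list of 5 numbers: the closure, from 0 (fully open) to 1 (shut), then the shift along the tool's x, y, z each as a share of 0.5 m, from -1 to 1, then the turn about the tool's z as a share of 1.5 rad, from -1 to 1. A call has exactly 8 rows; each row is the pose to reach, as a shift and turn from the pose commanded when the call began, along the tool's axes at that moment; what a row does not reach only later rows make up. A row lasts 1/12 s, in which the tool goes at most 41.7 mm and 7.16 degrees, less where a joint would pass 70% of its speed; a pose out of reach is approached as far as the arm can. A call with a number of a shift or a turn outside -1 to 1 is refused whole. A call with a gripper value outside its range is refused whole. The fingers move at their own pace and stop on an object; "squeeze" is the grip in N (left out, the last holds). Time passes only in rows, so rows that repeat a pose let the fingers close, or fill a call up. It gives the time, the measured TCP pose, the force, the opening and the grip force at its end, in the units of the state.
- r.get_state(): the state, without advancing time (a new reading comes with each control period).
- r.capture(name): name is "scene" or "top"; returns the picture (400x640x3 uint8, red, green, blue); there is no depth.
- r.camera_info(name): a dict with "fovy" (degrees; the focal length in pixels is half the picture's height over the tangent of half this angle, whatever the lens; pixels are square), "cx", "cy" (the principal point, pixels), "k1" (the pictures are not rectified: a ray, as slopes to the right and down, at radius r is drawn at 1 + k1 r^2 times it, then the intrinsics apply), "pose" (4x4, takes a point from camera to world coordinates). Camera axes: x right, y down, z forward; pixel columns grow to the right and rows downward; lengths in m; the calibration is good to about 2 mm. A picture is of the moment at which its call begins. camera_info takes no time and is no camera call.
- r.close_job(): hands the job in; it is judged then, once.
The state is a dict: "time_s": time; "joints": joint angles; "qd": joint speeds; "joint_torque": joint torques, N m; "tcp_pos": TCP position; "eef_rot": TCP orientation; "contact_force": force on the tool from outside, world axes, zero at the start; "moment": the same for the moment, N m; "gripper_width": finger opening in m; "gripper_force": force on a finger pad.
Only numpy, scipy, OpenCV 4.12 (cv2) and the standard library are available. Lean on these libraries where they do the work, as an engineer would, in place of code of your own. Each camera call takes 0.05 s, during which the arm holds its last target. There are 200 camera calls.

## Working session

There is one attempt and no reset: what is moved stays moved. The work goes in short steps, Python scripts to look and compute and a tool call to move; the robot and the scene stay as the last step left them, time stands still between calls to the robot, and variables do not carry over. Pictures are saved under pics/ and viewed, at most 14 in all, crops included, and the job is handed in when it is done.

Besides the shell and the picture viewer there is one more tool, called after ">>>" by a JSON object that holds its "api" and its "payload", one argument or row to a line. play_rows: Moves the arm, as the interface text tells. Its arguments: {"type":"object","properties":{"rows":{"type":"array","items":{"type":"array","items":{"type":"array","items":{"type":"number"}}}},"squeeze":{"type":"number"}},"required":["rows"]}

```bash
mkdir -p pics; ls
python3 - <<'E'
from plant import r
import cv2,numpy as np
np.set_printoptions(precision=4,suppress=True)
s=r.get_state()
print({k:s[k] for k in('time_s','tcp_pos','eef_rot','gripper_width','contact_force')},r.grip_depth)
for n in('scene','top'):
    cv2.imwrite(f'pics/{n}0.png',r.capture(n)[:,:,::-1]); print(n,r.camera_info(n))
E
```

```text
pics
{'time_s': 0.0, 'tcp_pos': array([ 0.1589, -0.6555,  0.2256]), 'eef_rot': array([ 179.9059,   -0.0083, -166.3812]), 'gripper_width': 0.08757757630330477, 'contact_force': array([-0.3599, -0.1506, -0.3043])} 0.0188
scene {'fovy': 43.26857285622307, 'cx': 318.4534693979929, 'cy': 201.3312820028878, 'k1': -0.07006213382721553, 'pose': array([[-0.4866, -0.4759,  0.7326, -0.5722],
       [-0.8733,  0.2414, -0.4232,  0.6919],
       [ 0.0245, -0.8457, -0.5331,  0.8531],
       [ 0.    ,  0.    ,  0.    ,  1.    ]])}
top {'fovy': 43.73242898415159, 'cx': 308.17673342375775, 'cy': 201.1524237335262, 'k1': -0.11191117120828872, 'pose': array([[ 0.0238, -0.9965,  0.0798,  0.3934],
       [-0.9997, -0.0233,  0.0083,  0.0959],
       [-0.0064, -0.08  , -0.9968,  1.1817],
       [ 0.    ,  0.    ,  0.    ,  1.    ]])}
```

View pics/top0.png

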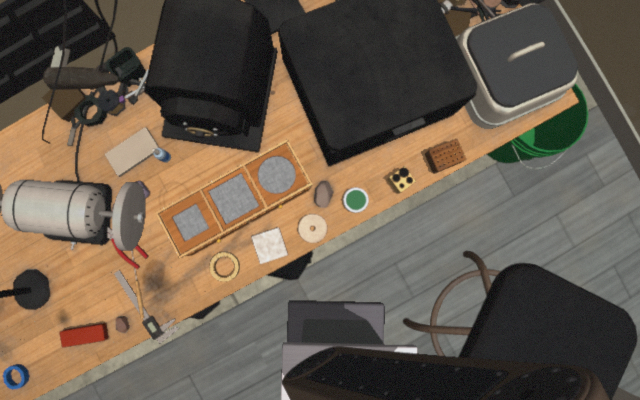

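View pics/scene0.png

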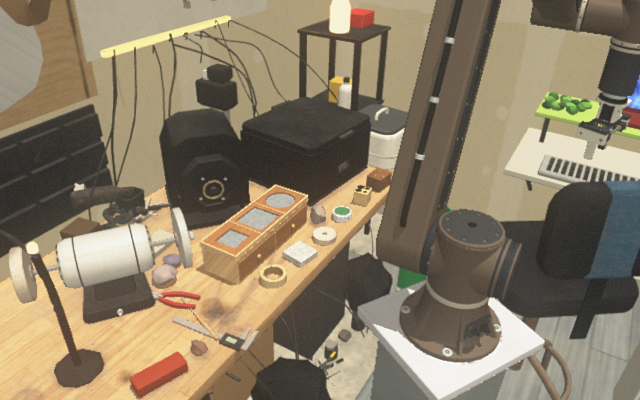

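Top view: the nests are small square at about (190,222), big square at (233,199) and round at (277,175). In the row are tape (225,266), steel block (269,245), wheel (312,228), tin (355,200), doming cube (401,179) and wood block (445,156), with a pebble at (323,193). The scene view agrees with this order.

```bash
cat > h.py <<'E'
import cv2,numpy as np
from plant import r
np.set_printoptions(precision=4,suppress=True)
def cam(n):
    c=r.camera_info(n); f=200/np.tan(np.radians(c['fovy']/2))
    return np.array([[f,0,c['cx']],[0,f,c['cy']],[0,0,1.]]),np.array([c['k1'],0,0,0.]),np.array(c['pose'])
def cast(n,px,z):
    K,D,P=cam(n); u=cv2.undistortPoints(np.float64(px).reshape(-1,1,2),K,D).reshape(-1,2)
    d=np.c_[u,np.ones(len(u))]@P[:3,:3].T; t=(z-P[2,3])/d[:,2]
    return P[:3,3]+d*t[:,None]
def proj(n,X):
    K,D,P=cam(n); Q=np.linalg.inv(P)
    return cv2.projectPoints(np.float64(X).reshape(-1,1,3),cv2.Rodrigues(Q[:3,:3])[0],Q[:3,3],K,D)[0].reshape(-1,2)
E
python3 - <<'E'
from h import *
im=cv2.imread('pics/top0.png'); hsv=cv2.cvtColor(im,cv2.COLOR_BGR2HSV)
for n,p in dict(small=(190,222),big=(233,199),rnd=(277,175),block=(269,245),wheel=(318,233),cube=(401,170),bench=(300,260),wheel2=(305,226),cube2=(393,172),frame=(160,215)).items():
    print(n,hsv[p[1]-1:p[1]+2,p[0]-1:p[0]+2].reshape(-1,3).mean(0),cast('top',[p],0.084 if n in('small','big','rnd') else .0)[0])
a=cv2.resize(im[130:290,150:470],None,fx=2.5,fy=2.5,interpolation=cv2.INTER_CUBIC); cv2.imwrite('pics/t0c.png',a)
E
```

```text
small [ 46.6667   2.7778 148.5556] [0.4287 0.3662 0.084 ]
big [ 22.7778   2.7778 147.2222] [0.4822 0.2718 0.084 ]
rnd [ 50.       3.     152.5556] [0.5379 0.1756 0.084 ]
block [ 16.3333  28.3333 218.4444] [0.3817 0.1959 0.    ]
wheel [ 17.3333  58.1111 225.8889] [0.4129 0.0806 0.    ]
cube [52.8889 45.3333 40.    ] [ 0.5681 -0.1151  0.    ]
bench [78.7778 32.2222 31.4444] [0.3482 0.1217 0.    ]
wheel2 [ 18.2222  56.5556 228.7778] [0.4288 0.1118 0.    ]
cube2 [ 15.1111 118.7778 119.4444] [ 0.5628 -0.0958  0.    ]
frame [ 14.2222 141.8889 166.4444] [0.4463 0.4608 0.    ]
```

View pics/t0c.png

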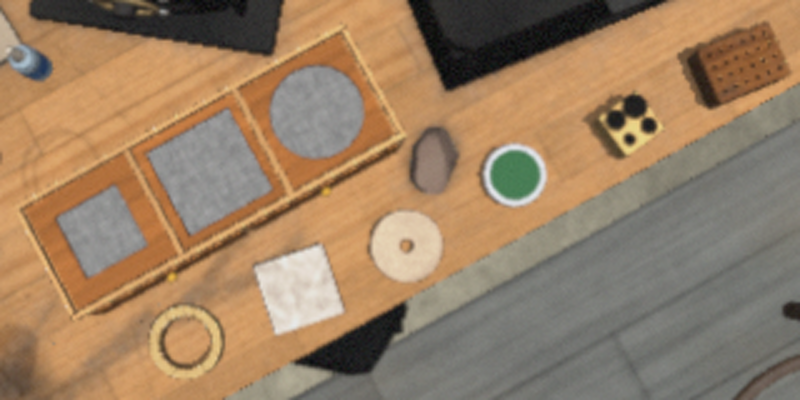

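The crop confirms the layout: three grey felt floors, the white block at crop (298,288), the wheel (406,246) and the cube top (632,125). Next I measure them with masks.

```bash
cat > seg.py <<'E'
from h import *
def blob(m,p):
    n,l,s,c=cv2.connectedComponentsWithStats(m.astype(np.uint8)); ids=l[p[1]-4:p[1]+5,p[0]-4:p[0]+5]; ids=ids[ids>0]
    k=np.bincount(ids.ravel()).argmax(); cs,_=cv2.findContours((l==k).astype(np.uint8),cv2.RETR_EXTERNAL,cv2.CHAIN_APPROX_NONE)
    return max(cs,key=cv2.contourArea)[:,0]
def rect(cam_,c,z):
    w=cast(cam_,c,z)[:,:2]; (x,y),(a,b),t=cv2.minAreaRect((w*1000).astype(np.float32))
    return np.round([x/1000,y/1000,a,b,t],4)
E
python3 - <<'E'
from seg import *
im=cv2.imread('pics/top0.png'); H,S,V=cv2.split(cv2.cvtColor(im,cv2.COLOR_BGR2HSV).astype(int))
felt=(S<25)&(V>110)
for n,p in dict(small=(190,222),big=(233,199),rnd=(277,175)).items(): print(n,rect('top',blob(felt,p),.084))
for n,p,m,z in(('block',(269,245),(S<60)&(V>180),.02),('wheel',(318,233),(S<85)&(V>190),.018)): print(n,rect('top',blob(m,p),z))
print('cubeHSV');[print([tuple(map(int,(H[y,x],S[y,x],V[y,x]))) for x in range(386,418,3)]) for y in range(162,200,3)]
E
```

```text
small [ 0.4285  0.3662 59.0001 58.9483 30.3622]
big [ 0.4836  0.2717 81.1783 81.7131 30.4885]
rnd [ 0.5392  0.1768 79.2927 78.6818 46.4551]
block [ 0.3813  0.194  67.6831 67.7467 20.0112]
wheel [ 0.424   0.0939 65.305  63.0332  1.3572]
cubeHSV
[(15, 121, 204), (15, 125, 208), (15, 129, 204), (15, 133, 203), (15, 124, 210), (16, 125, 198), (15, 129, 197), (14, 127, 201), (15, 126, 200), (15, 128, 196), (15, 128, 192)]
[(14, 124, 204), (14, 128, 205), (15, 124, 209), (15, 126, 201), (15, 129, 192), (15, 134, 194), (15, 123, 195), (15, 125, 208), (15, 122, 201), (15, 128, 201), (15, 125, 196)]
[(15, 123, 208), (15, 124, 207), (15, 128, 194), (15, 128, 155), (14, 122, 132), (15, 112, 93), (20, 92, 69), (15, 122, 172), (15, 125, 194), (15, 121, 191), (15, 122, 201)]
[(15, 126, 198), (14, 126, 182), (15, 128, 141), (16, 116, 123), (19, 118, 177), (30, 21, 36), (100, 22, 35), (22, 62, 45), (15, 121, 186), (14, 120, 194), (14, 121, 203)]
[(15, 131, 173), (16, 120, 115), (17, 118, 112), (17, 97, 84), (18, 101, 101), (174, 38, 34), (150, 7, 35), (15, 74, 55), (20, 111, 219), (15, 128, 192), (1
[... 704 characters left out ...]

[(15, 128, 204), (15, 123, 201), (15, 115, 133), (17, 115, 84), (20, 120, 168), (23, 108, 228), (20, 114, 219), (14, 121, 200), (14, 125, 204), (14, 127, 200), (15, 129, 206)]
[(15, 125, 206), (15, 124, 198), (15, 127, 187), (14, 122, 128), (17, 118, 93), (16, 122, 174), (15, 125, 202), (15, 129, 202), (14, 129, 201), (15, 127, 201), (15, 109, 169)]
[(15, 124, 196), (15, 126, 204), (15, 122, 200), (15, 130, 202), (15, 121, 204), (15, 124, 203), (15, 129, 199), (15, 126, 202), (15, 115, 186), (24, 44, 139), (24, 39, 138)]
[(15, 130, 210), (15, 118, 205), (15, 126, 203), (15, 124, 202), (15, 129, 205), (15, 128, 203), (15, 124, 181), (19, 53, 135), (23, 40, 133), (23, 35, 130), (27, 34, 136)]
```

Run:
```python
from seg import *
im=cv2.imread('pics/top0.png'); H,S,V=cv2.split(cv2.cvtColor(im,cv2.COLOR_BGR2HSV).astype(int))
m=((H>=18)&(H<30)&(V>150)).astype(np.uint8)
m[:162]=0;m[195:]=0;m[:,:384]=0;m[:,416:]=0
c=np.argwhere(m)[:,::-1]; print(len(c),rect('top',c,.045))
m2=m|((V<60)&(m>=0)).astype(np.uint8); m2[:162]=0;m2[195:]=0;m2[:,:384]=0;m2[:,416:]=0
c=blob(m2,(401,180)); print(rect('top',c,.045))
# blob (all-thing) lower silhouette in scene view for cross check
for n,X in dict(cube=(.55,-.105,.045),block=(.3813,.194,.02),wheel=(.424,.094,.018),small=(.4285,.3662,.084),rnd=(.539,.177,.084)).items(): print(n,proj('scene',[X])[0])
i=cv2.resize(im[155:205,375:425],None,fx=8,fy=8,interpolation=cv2.INTER_CUBIC)
s=cv2.imread('pics/scene0.png');j=cv2.resize(s[170:220,335:385],None,fx=8,fy=8,interpolation=cv2.INTER_CUBIC)
cv2.imwrite('pics/cube.png',np.hstack([i,j]))
```

```text
171 [ 0.5408 -0.1106 44.9191 45.2049 35.762 ]
[ 0.5392 -0.1106 42.3037 44.4484 40.0422]
cube [359.6583 187.713 ]
block [299.9795 249.9757]
wheel [324.4125 232.3538]
small [231.5132 238.8883]
rnd [280.0197 200.4132]
```

View pics/cube.png

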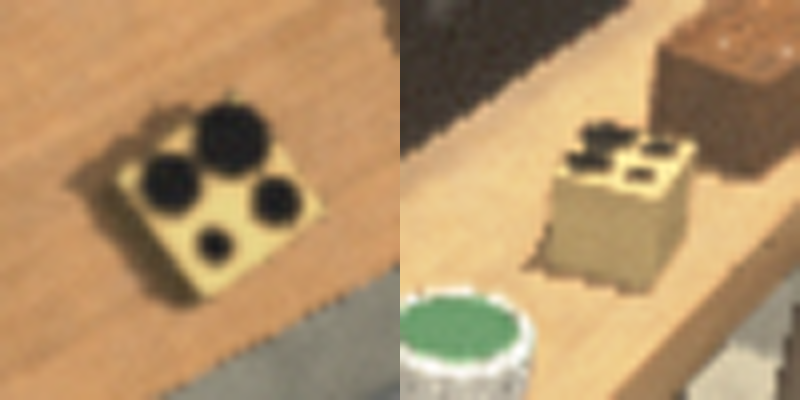

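Cube top corners in the left crop (8x, offset 375,155): left (115,175), bottom (207,302), right (325,212), top (228,95). The scene view shows the cube upright, with its neighbours clear of it.

```bash
cat > plan.py <<'E'
import sys
from h import *
def plan(x,y,z,yaw,quiet=False):
    s=r.get_state(); p=s['tcp_pos']; w=np.radians(s['eef_rot'][2]); c,q=np.cos(w),np.sin(w)
    d=np.array([x,y,z])-p; t=-((yaw-s['eef_rot'][2]+180)%360-180)
    v=[(d[0]*c+d[1]*q)/.5,(d[0]*q-d[1]*c)/.5,-d[2]/.5,np.radians(t)/1.5]
    print('t%.2f'%s['time_s'],'tcp',p,s['eef_rot'],'w%.4f'%s['gripper_width'],'F',s['contact_force'],'g',s['gripper_force'],'\nROW',np.round(v,4))
if __name__=='__main__': plan(*map(float,sys.argv[1:5]))
E
python3 - <<'E'
from h import *
c=cast('top',np.array([(115,175),(207,302),(325,212),(228,95)])/8+[375,155],.045)[:,:2]
print(c,c.mean(0)); e=np.roll(c,-1,0)-c; print(np.hypot(*e.T),np.degrees(np.arctan2(e[:,1],e[:,0]))%90)
print('box',cast('top',[(330,160),(475,96),(283,50)],0)); print('tape',cast('top',[(225,266)],.012)); print('pebble,tin',cast('top',[(323,193),(355,200)],.02))
K,D,P=cam('scene')
# wheel / block centres from the scene view
im=cv2.imread('pics/scene0.png')
E
python3 plan.py .40 -.30 .226 -150
```

```text
[[ 0.5448 -0.0803]
 [ 0.5087 -0.1072]
 [ 0.5356 -0.1412]
 [ 0.5689 -0.1128]] [ 0.5395 -0.1104]
[0.045  0.0434 0.0437 0.0405] [36.7123 38.2955 40.4196 36.4772]
box [[ 0.5881  0.0558  0.    ]
 [ 0.757  -0.2984  0.    ]
 [ 0.8604  0.1767  0.    ]]
tape [[0.33   0.2969 0.012 ]]
pebble,tin [[ 0.5063  0.0713  0.02  ]
 [ 0.4917 -0.004   0.02  ]]
t0.10 tcp [ 0.1589 -0.6556  0.2257] [ 179.9166   -0.0077 -166.3798] w0.0878 F [-0.0567 -0.7448 -0.5215] g 0.0 
ROW [-0.6361  0.5776 -0.0005 -0.1906]
```

>>> {"api": "play_rows", "payload": {
  "rows": [
    [[0, -0.08, 0.072, 0, -0.024], [0, -0.16, 0.144, 0, -0.048], [0, -0.24, 0.216, 0, -0.072], [0, -0.32, 0.288, 0, -0.096], [0, -0.4, 0.36, 0, -0.12], [0, -0.48, 0.432, 0, -0.144], [0, -0.56, 0.504, 0, -0.168], [0, -0.636, 0.578, 0, -0.19]]
  ],
  "squeeze": 40
}}

```text
time_s: 0.77
tcp_pos: [0.3473, -0.3787, 0.2264]
eef_rot: [180.0, 0.0, -150.0]
contact_force: [0.5, 0.4, 0.3]
gripper_width: 0.0876
gripper_force: 0.0
```

```bash
python3 plan.py .424 .094 .1 -150
```

```text
t0.77 tcp [ 0.3473 -0.3787  0.2264] [ 179.9901    0.0028 -149.9536] w0.0876 F [0.4935 0.3947 0.3054] g 0.0 
ROW [-0.6061  0.7415  0.2529  0.0005]
```

>>> {"api": "play_rows", "payload": {
  "rows": [
    [[0, -0.05, 0.07, 0, 0], [0, -0.1, 0.14, 0, 0], [0, -0.16, 0.21, 0.02, 0], [0, -0.23, 0.28, 0.05, 0], [0, -0.28, 0.35, 0.08, 0], [0, -0.34, 0.42, 0.1, 0], [0, -0.4, 0.49, 0.12, 0], [0, -0.45, 0.56, 0.15, 0]]
  ]
}}

```text
time_s: 1.43
tcp_pos: [0.3973, -0.0583, 0.1621]
eef_rot: [-180.0, 0.1, -150.0]
contact_force: [1.3, 1.2, -0.4]
gripper_width: 0.0875
gripper_force: 0.0
```

```bash
python3 plan.py .424 .094 .1 -150
```

```text
t1.43 tcp [ 0.3973 -0.0583  0.1621] [-179.9768    0.082  -150.0346] w0.0875 F [ 1.3198  1.2148 -0.4464] g 0.0 
ROW [-0.1983  0.2372  0.1241 -0.0004]
```

>>> {"api": "play_rows", "payload": {
  "rows": [
    [[0, -0.05, 0.06, 0.03, 0], [0, -0.1, 0.12, 0.06, 0], [0, -0.15, 0.18, 0.1, 0], [0, -0.198, 0.237, 0.124, 0], [0, -0.198, 0.237, 0.124, 0], [0, -0.198, 0.237, 0.124, 0], [0, -0.198, 0.237, 0.124, 0], [0, -0.198, 0.237, 0.124, 0]]
  ]
}}

```text
time_s: 2.1
tcp_pos: [0.4236, 0.0911, 0.1001]
eef_rot: [180.0, -0.0, -150.1]
contact_force: [1.1, -0.1, -0.9]
gripper_width: 0.0877
gripper_force: 0.0
```

Run:
```python
from plan import *
plan(.424,.094,.008,-150)
im=r.capture('top')[:,:,::-1]; a=im[170:290,210:400]; s=r.capture('scene')[:,:,::-1][180:300,240:430]
cv2.imwrite('pics/w1.png',cv2.resize(np.hstack([a,s]),None,fx=2.1,fy=2.1,interpolation=cv2.INTER_CUBIC))
```

```text
t2.10 tcp [0.4236 0.0911 0.1001] [ 179.9984   -0.0058 -150.0873] w0.0877 F [ 1.1476 -0.1275 -0.9154] g 0.0 
ROW [-0.0036  0.0046  0.1843 -0.001 ]
```

View pics/w1.png

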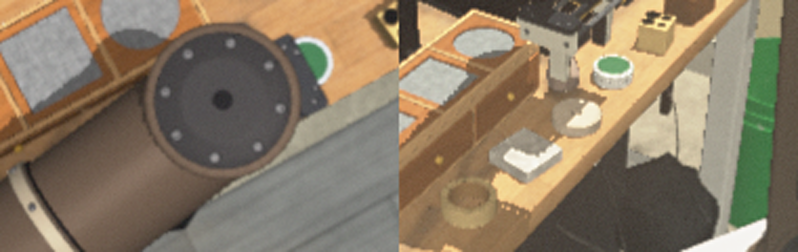

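The view is mostly the arm, and the gripper is centred over the wheel as the state says. Descending.

>>> {"api": "play_rows", "payload": {
  "rows": [
    [[0, -0.004, 0.005, 0.05, 0], [0, -0.004, 0.005, 0.1, 0], [0, -0.004, 0.005, 0.14, 0], [0, -0.004, 0.005, 0.17, 0], [0, -0.004, 0.005, 0.184, 0], [0, -0.004, 0.005, 0.184, 0], [0, -0.004, 0.005, 0.184, 0], [0, -0.004, 0.005, 0.184, 0]]
  ]
}}

```text
time_s: 2.87
tcp_pos: [0.425, 0.0952, 0.009]
eef_rot: [180.0, 0.1, -150.1]
contact_force: [-0.1, 0.1, -0.2]
gripper_width: 0.0877
gripper_force: 0.0
```

Run:
```python
from plan import *
plan(.424,.094,.008,-150)
s=r.capture('scene')[:,:,::-1][190:270,270:370]
cv2.imwrite('pics/w2.png',cv2.resize(s,None,fx=6,fy=6,interpolation=cv2.INTER_CUBIC))
```

```text
t2.87 tcp [0.425  0.0952 0.009 ] [ 179.9936    0.0953 -150.066 ] w0.0877 F [-0.146   0.1118 -0.205 ] g 0.0 
ROW [ 0.003  -0.001   0.0019 -0.0008]
```

View pics/w2.png

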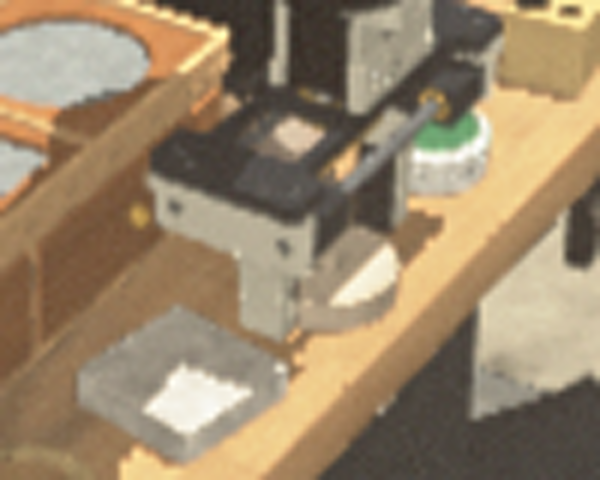

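The fingers straddle the wheel, with the block and tin clear. Closing.

>>> {"api": "play_rows", "payload": {
  "rows": [
    [[1, 0, 0, 0, 0], [1, 0, 0, 0, 0], [1, 0, 0, 0, 0], [1, 0, 0, 0, 0], [1, 0, 0, 0, 0], [1, 0, 0, 0, 0], [1, 0, 0, 0, 0], [1, 0, 0, 0, 0]]
  ]
}}

```text
time_s: 3.58
tcp_pos: [0.4244, 0.0952, 0.0082]
eef_rot: [-180.0, 0.0, -150.0]
contact_force: [-1.5, 0.5, 5.6]
gripper_width: 0.0646
gripper_force: 40.1
```

>>> {"api": "play_rows", "payload": {
  "rows": [
    [[1, 0, 0, -0.02, 0], [1, 0, 0, -0.05, 0], [1, 0, 0, -0.1, 0], [1, 0, 0, -0.15, 0], [1, 0, 0, -0.2, 0], [1, 0, 0, -0.24, 0], [1, 0, 0, -0.24, 0], [1, 0, 0, -0.24, 0]]
  ]
}}

```text
time_s: 4.25
tcp_pos: [0.4245, 0.0953, 0.1285]
eef_rot: [180.0, 0.1, -150.1]
contact_force: [0.7, -0.3, -3.7]
gripper_width: 0.0645
gripper_force: 39.9
```

```bash
python3 plan.py .5392 .1765 .129 -150
```

```text
t4.25 tcp [0.4245 0.0953 0.1285] [ 179.9621    0.1092 -150.0617] w0.0645 F [ 0.6621 -0.3396 -3.7211] g 39.85682395606091 
ROW [-0.2799  0.0262 -0.0011 -0.0007]
```

Run:
```python
from plan import *
s=r.capture('scene')[:,:,::-1][130:230,270:390]
cv2.imwrite('pics/w3.png',cv2.resize(s,None,fx=6,fy=6,interpolation=cv2.INTER_CUBIC))
print(proj('scene',[(.4245,.0953,.1285)])-[270,130])
```

```text
[[55.1611 69.3048]]
```

View pics/w3.png

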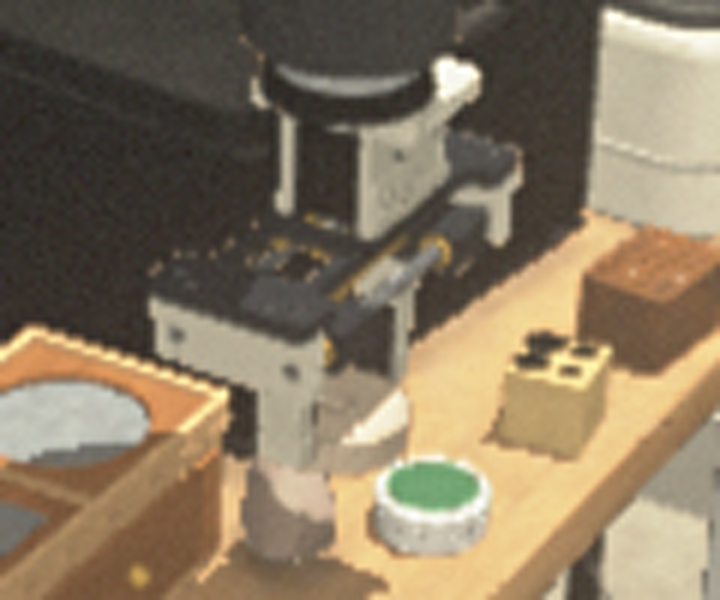

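Run:
```python
from plan import *
t=np.linspace(0,6.283,200); w=np.radians(-150.06); 
for d in(-.02,-.01,0,.01,.02):
    c=np.array([.4245,.0953])+d*np.array([np.cos(w),np.sin(w)])
    for R in (.034,.0325):
        B=np.vstack([np.c_[c[0]+R*np.cos(t),c[1]+R*np.sin(t),0*t+z] for z in(.1205,.1385)])
        p=(proj('scene',B)-[270,130])*6; v=p[p[:,0]>330]; print(d,R,p[:,0].max().round(),v[:,1].max().round(),p[:,1].min().round())
```

```text
-0.02 0.034 369.0 454.0 346.0
-0.02 0.0325 365.0 451.0 348.0
-0.01 0.034 388.0 464.0 352.0
-0.01 0.0325 384.0 462.0 354.0
0 0.034 407.0 472.0 358.0
0 0.0325 404.0 470.0 360.0
0.01 0.034 427.0 478.0 364.0
0.01 0.0325 423.0 477.0 366.0
0.02 0.034 446.0 485.0 371.0
0.02 0.0325 443.0 483.0 372.0
```

The wheel's silhouette (right edge 408, bottom 472) fits a centred grasp (0 offset predicts 407, 472). Carrying it over.

>>> {"api": "play_rows", "payload": {
  "rows": [
    [[1, -0.03, 0, -0.02, 0], [1, -0.08, 0.01, -0.02, 0], [1, -0.13, 0.015, -0.02, 0], [1, -0.18, 0.02, -0.02, 0], [1, -0.23, 0.025, -0.02, 0], [1, -0.28, 0.026, -0.02, 0], [1, -0.28, 0.026, -0.02, 0], [1, -0.28, 0.026, -0.02, 0]]
  ]
}}

```text
time_s: 4.97
tcp_pos: [0.5387, 0.1761, 0.1351]
eef_rot: [-180.0, -0.3, -150.1]
contact_force: [-1.6, -0.5, -2.8]
gripper_width: 0.0645
gripper_force: 39.9
```

```bash
python3 plan.py .5392 .1765 .096 -150
```

```text
t4.97 tcp [0.5387 0.1761 0.1351] [-179.9883   -0.2667 -150.0646] w0.0645 F [-1.5977 -0.4569 -2.8317] g 39.85734499693535 
ROW [-0.0013  0.0003  0.0782 -0.0008]
```

>>> {"api": "play_rows", "payload": {
  "rows": [
    [[1, -0.001, 0, 0.02, 0], [1, -0.001, 0, 0.04, 0], [1, -0.001, 0, 0.06, 0], [1, -0.001, 0, 0.07, 0], [1, -0.001, 0, 0.078, 0], [1, -0.001, 0, 0.078, 0], [1, -0.001, 0, 0.078, 0], [1, -0.001, 0, 0.078, 0]]
  ]
}}

```text
time_s: 5.63
tcp_pos: [0.5399, 0.1766, 0.0994]
eef_rot: [-180.0, 0.0, -150.0]
contact_force: [-0.3, 0.9, -3.0]
gripper_width: 0.0649
gripper_force: 39.9
```

```bash
python3 plan.py .5392 .1765 .095 -150
```

```text
t5.63 tcp [0.5399 0.1766 0.0994] [-179.9993    0.0484 -150.0393] w0.0649 F [-0.2934  0.9217 -2.9665] g 39.85908821568955 
ROW [ 0.0013  0.0005  0.0089 -0.0005]
```

>>> {"api": "play_rows", "payload": {
  "rows": [
    [[1, 0, 0, 0.004, 0], [1, 0, 0, 0.008, 0], [1, 0, 0, 0.008, 0], [1, 0, 0, 0.008, 0], [1, 0, 0, 0.008, 0], [1, 0, 0, 0.008, 0], [1, 0, 0, 0.008, 0], [1, 0, 0, 0.008, 0]]
  ]
}}

```text
time_s: 6.3
tcp_pos: [0.5396, 0.1765, 0.095]
eef_rot: [180.0, 0.0, -150.0]
contact_force: [-0.3, 0.1, -3.2]
gripper_width: 0.0646
gripper_force: 39.9
```

Run:
```python
from plan import *
plan(.5392,.1765,.096,-150)
s=r.capture('scene')[:,:,::-1][140:230,240:340]
cv2.imwrite('pics/w4.png',cv2.resize(s,None,fx=6,fy=6,interpolation=cv2.INTER_CUBIC))
```

```text
t6.30 tcp [0.5396 0.1765 0.095 ] [ 179.9992    0.0048 -150.0451] w0.0646 F [-0.3132  0.1358 -3.2386] g 39.85857845278588 
ROW [ 0.0007  0.0005 -0.0019 -0.0005]
```

View pics/w4.png

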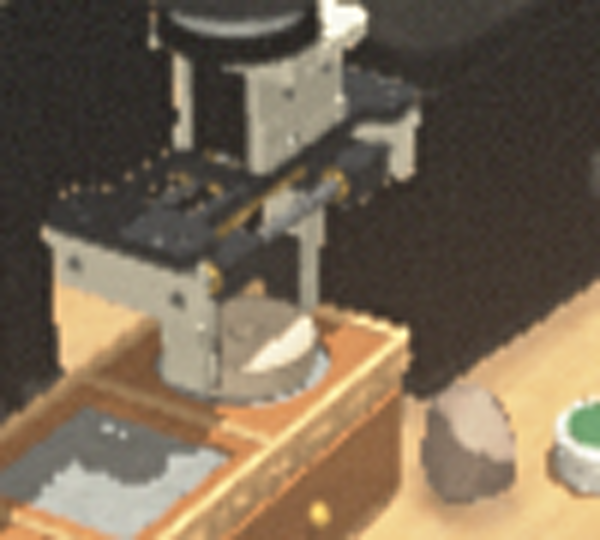

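The wheel is hovering inside the round recess, with a sliver of felt visible in front. Releasing and lifting.

>>> {"api": "play_rows", "payload": {
  "rows": [
    [[0.1, 0, 0, 0, 0], [0.1, 0, 0, 0, 0], [0.1, 0, 0, 0, 0], [0.1, 0, 0, 0, 0], [0.1, 0, 0, 0, 0], [0.1, 0, 0, -0.04, 0], [0.1, 0, 0, -0.1, 0], [0.1, 0, 0, -0.13, 0]]
  ]
}}

```text
time_s: 7.02
tcp_pos: [0.5406, 0.1767, 0.1628]
eef_rot: [-180.0, 0.1, -150.0]
contact_force: [1.2, 1.4, 0.0]
gripper_width: 0.0791
gripper_force: 0.0
```

```bash
python3 plan.py .3813 .194 .16 -160
```

```text
t7.02 tcp [0.5406 0.1767 0.1628] [-179.9618    0.1347 -150.0125] w0.0791 F [1.2229 1.4315 0.0265] g 0.0 
ROW [0.2587 0.1891 0.0055 0.1162]
```

>>> {"api": "play_rows", "payload": {
  "rows": [
    [[0, 0.05, 0.04, 0, 0.02], [0, 0.1, 0.08, 0, 0.04], [0, 0.15, 0.12, 0, 0.07], [0, 0.2, 0.16, 0, 0.09], [0, 0.259, 0.189, 0, 0.116], [0, 0.259, 0.189, 0, 0.116], [0, 0.259, 0.189, 0, 0.116], [0, 0.259, 0.189, 0, 0.116]]
  ]
}}

```text
time_s: 7.68
tcp_pos: [0.3805, 0.1942, 0.1606]
eef_rot: [180.0, 0.1, -159.9]
contact_force: [0.2, 0.4, 0.6]
gripper_width: 0.0878
gripper_force: 0.0
```

Run:
```python
from seg import *
from plan import *
plan(.3813,.194,.008,-160)
im=r.capture('top')[:,:,::-1]; 
a=im[130:290,150:350]; s=r.capture('scene')[:,:,::-1][180:340,200:400]
cv2.imwrite('pics/w5.png',cv2.resize(np.hstack([a,s]),None,fx=2,fy=2,interpolation=cv2.INTER_CUBIC))
```

```text
t7.68 tcp [0.3805 0.1942 0.1606] [ 179.9614    0.0879 -159.9359] w0.0878 F [0.1944 0.4469 0.5618] g 0.0 
ROW [-0.0013 -0.0009  0.3052  0.0007]
```

View pics/w5.png

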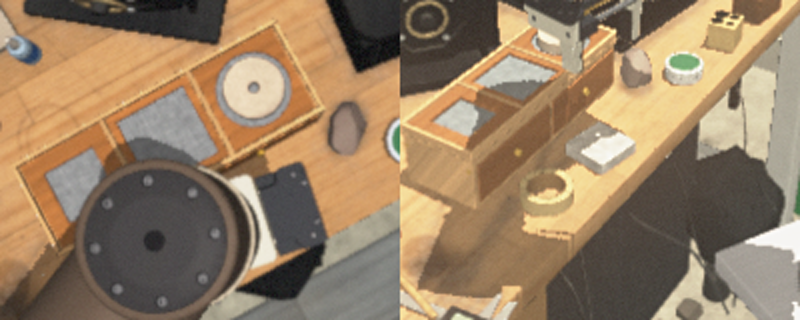

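The wheel sits centred in the round recess, with an even felt ring at crop (253,88). Going down to the block.

>>> {"api": "play_rows", "payload": {
  "rows": [
    [[0, -0.001, -0.001, 0.06, 0], [0, -0.001, -0.001, 0.12, 0], [0, -0.001, -0.001, 0.18, 0], [0, -0.001, -0.001, 0.24, 0], [0, -0.001, -0.001, 0.28, 0], [0, -0.001, -0.001, 0.305, 0], [0, -0.001, -0.001, 0.305, 0], [0, -0.001, -0.001, 0.305, 0]]
  ]
}}

```text
time_s: 8.45
tcp_pos: [0.3811, 0.1928, 0.0068]
eef_rot: [-179.9, -0.1, -160.1]
contact_force: [-0.5, 0.5, -0.0]
gripper_width: 0.0876
gripper_force: 0.0
```

>>> {"api": "play_rows", "payload": {
  "rows": [
    [[0, 0, 0, 0, 0], [1, 0, 0, 0, 0], [1, 0, 0, 0, 0], [1, 0, 0, 0, 0], [1, 0, 0, 0, 0], [1, 0, 0, 0, 0], [1, 0, 0, 0, 0], [1, 0, 0, 0, 0]]
  ],
  "squeeze": 50
}}

```text
time_s: 9.12
tcp_pos: [0.3812, 0.194, 0.0082]
eef_rot: [180.0, 0.1, -160.0]
contact_force: [-2.3, 0.2, 7.7]
gripper_width: 0.0676
gripper_force: 50.0
```

>>> {"api": "play_rows", "payload": {
  "rows": [
    [[1, 0, 0, -0.02, 0], [1, 0, 0, -0.05, 0], [1, 0, 0, -0.1, 0], [1, 0, 0, -0.15, 0], [1, 0, 0, -0.2, 0], [1, 0, 0, -0.25, 0], [1, 0, 0, -0.26, 0], [1, 0, 0, -0.26, 0]]
  ]
}}

```text
time_s: 9.78
tcp_pos: [0.3809, 0.1938, 0.1383]
eef_rot: [179.9, 0.1, -160.0]
contact_force: [0.5, -0.5, -6.5]
gripper_width: 0.0675
gripper_force: 50.0
```

```bash
python3 plan.py .4836 .2717 .138 -149.6
```

```text
t9.78 tcp [0.3809 0.1938 0.1383] [ 179.8868    0.1275 -160.0307] w0.0675 F [ 0.4738 -0.4611 -6.4683] g 49.991891384124756 
ROW [-0.2462  0.0763  0.0006 -0.1214]
```

>>> {"api": "play_rows", "payload": {
  "rows": [
    [[1, -0.04, 0.01, 0, -0.02], [1, -0.09, 0.03, 0, -0.04], [1, -0.14, 0.04, 0, -0.06], [1, -0.19, 0.06, 0, -0.09], [1, -0.23, 0.07, 0, -0.11], [1, -0.246, 0.076, 0, -0.121], [1, -0.246, 0.076, 0, -0.121], [1, -0.246, 0.076, 0, -0.121]]
  ]
}}

```text
time_s: 10.45
tcp_pos: [0.4821, 0.27, 0.1346]
eef_rot: [-180.0, -0.3, -149.7]
contact_force: [-0.7, -0.6, -6.9]
gripper_width: 0.067
gripper_force: 50.0
```

```bash
python3 plan.py .4836 .2717 .096 -149.6
```

```text
t10.45 tcp [0.4821 0.27   0.1346] [-179.9535   -0.2877 -149.6899] w0.0670 F [-0.7385 -0.5913 -6.8514] g 49.99171793460846 
ROW [-0.0043  0.0014  0.0772 -0.001 ]
```

>>> {"api": "play_rows", "payload": {
  "rows": [
    [[1, -0.002, 0.001, 0.02, 0], [1, -0.002, 0.001, 0.04, 0], [1, -0.002, 0.001, 0.06, 0], [1, -0.002, 0.001, 0.08, 0], [1, -0.002, 0.001, 0.084, 0], [1, -0.002, 0.001, 0.084, 0], [1, -0.002, 0.001, 0.084, 0], [1, -0.002, 0.001, 0.084, 0]]
  ]
}}

```text
time_s: 11.12
tcp_pos: [0.4844, 0.2723, 0.096]
eef_rot: [180.0, 0.1, -149.6]
contact_force: [0.1, 1.1, -6.2]
gripper_width: 0.0674
gripper_force: 50.0
```

Run:
```python
from plan import *
plan(.4836,.2717,.096,-149.6)
s=r.capture('scene')[:,:,::-1][160:260,210:320]
cv2.imwrite('pics/w6.png',cv2.resize(s,None,fx=6,fy=6,interpolation=cv2.INTER_CUBIC))
```

```text
t11.12 tcp [0.4844 0.2723 0.096 ] [ 179.994     0.0531 -149.6047] w0.0674 F [ 0.0647  1.055  -6.2443] g 49.991918206214905 
ROW [ 0.002  -0.0003 -0.     -0.0001]
```

View pics/w6.png

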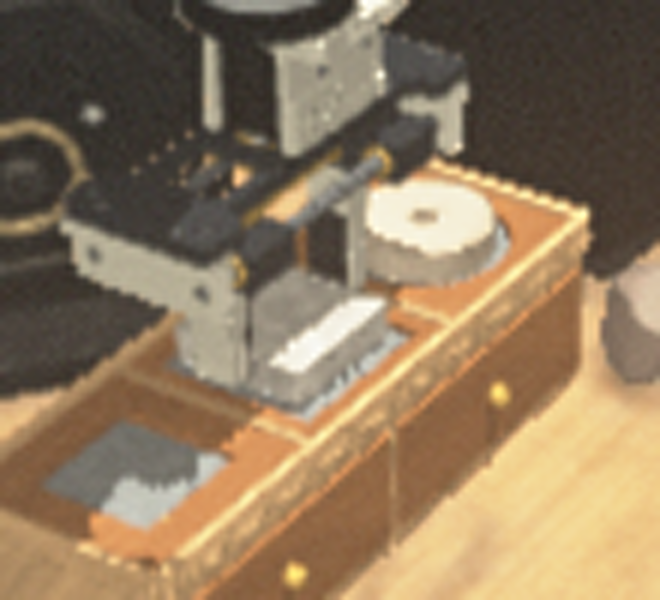

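The block hovers inside the big square recess, parallel to it, with felt visible at front and right. Releasing.

>>> {"api": "play_rows", "payload": {
  "rows": [
    [[0.1, 0, 0, 0, 0], [0.1, 0, 0, 0, 0], [0.1, 0, 0, 0, 0], [0.1, 0, 0, 0, 0], [0.1, 0, 0, 0, 0], [0.1, 0, 0, -0.04, 0], [0.1, 0, 0, -0.1, 0], [0.1, 0, 0, -0.14, 0]]
  ]
}}

```text
time_s: 11.83
tcp_pos: [0.4846, 0.2722, 0.1676]
eef_rot: [-180.0, 0.1, -149.6]
contact_force: [0.3, 0.8, 0.1]
gripper_width: 0.0786
gripper_force: 0.0
```

```bash
python3 plan.py .48 .05 .18 -142.5;python3 plan.py .5395 -.1104 .18 -142.5
```

```text
t11.83 tcp [0.4846 0.2722 0.1676] [-179.9793    0.0651 -149.5914] w0.0786 F [0.2528 0.8123 0.0883] g 0.0 
ROW [ 0.2329 -0.3787 -0.0249 -0.0825]
t11.83 tcp [0.4846 0.2722 0.1676] [-179.9793    0.0651 -149.5914] w0.0786 F [0.2528 0.8123 0.0883] g 0.0 
ROW [ 0.2926 -0.7156 -0.0249 -0.0825]
```

>>> {"api": "play_rows", "payload": {
  "rows": [
    [[0, 0.03, -0.06, -0.025, -0.01], [0, 0.07, -0.12, -0.025, -0.02], [0, 0.11, -0.18, -0.025, -0.03], [0, 0.15, -0.24, -0.025, -0.04], [0, 0.19, -0.31, -0.025, -0.05], [0, 0.233, -0.379, -0.025, -0.06], [0, 0.25, -0.45, -0.025, -0.07], [0, 0.26, -0.52, -0.025, -0.08]]
  ]
}}

```text
time_s: 12.5
tcp_pos: [0.5029, -0.02, 0.1789]
eef_rot: [-180.0, 0.1, -142.7]
contact_force: [1.0, -0.4, -0.2]
gripper_width: 0.0874
gripper_force: 0.0
```

```bash
python3 plan.py .5395 -.1104 .1 -142.5
```

```text
t12.50 tcp [ 0.5029 -0.02    0.1789] [-179.9734    0.0878 -142.6733] w0.0874 F [ 1.0393 -0.4485 -0.219 ] g 0.0 
ROW [ 0.0515 -0.1882  0.1578 -0.002 ]
```

>>> {"api": "play_rows", "payload": {
  "rows": [
    [[0, 0.015, -0.06, 0, 0], [0, 0.03, -0.12, 0.02, 0], [0, 0.05, -0.17, 0.06, 0], [0, 0.05, -0.188, 0.1, 0], [0, 0.05, -0.188, 0.13, 0], [0, 0.05, -0.188, 0.158, 0], [0, 0.05, -0.188, 0.158, 0], [0, 0.05, -0.188, 0.158, 0]]
  ]
}}

```text
time_s: 13.17
tcp_pos: [0.5401, -0.1082, 0.0987]
eef_rot: [180.0, -0.1, -142.7]
contact_force: [0.3, 0.2, 0.2]
gripper_width: 0.0875
gripper_force: 0.0
```

Run:
```python
from plan import *
plan(.5395,-.1104,.014,-142.5)
s=r.capture('scene')[:,:,::-1][120:220,310:410]; a=r.capture('top')[:,:,::-1][120:220,350:450]
cv2.imwrite('pics/w7.png',cv2.resize(np.hstack([s,a]),None,fx=4,fy=4,interpolation=cv2.INTER_CUBIC))
```

```text
t13.17 tcp [ 0.5401 -0.1082  0.0987] [ 179.9704   -0.0796 -142.7392] w0.0875 F [0.3401 0.2089 0.1947] g 0.0 
ROW [ 0.0037 -0.0028  0.1695 -0.0028]
```

View pics/w7.png

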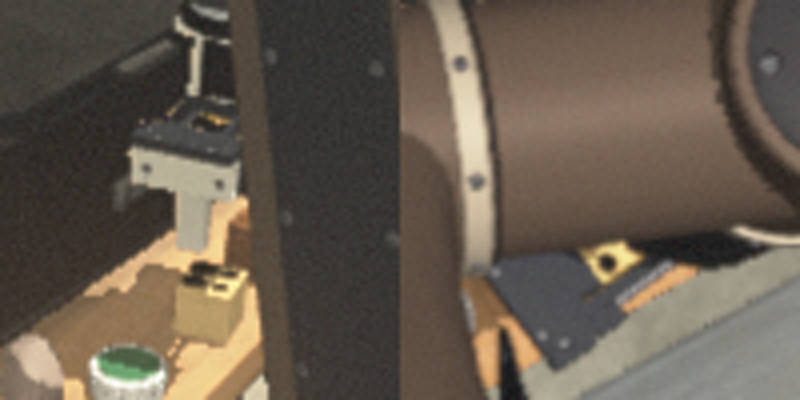

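The gripper is above the cube, with the tin and wood block clear. Descending, closing and lifting.

>>> {"api": "play_rows", "payload": {
  "rows": [
    [[0, 0.002, -0.002, 0.03, -0.003], [0, 0.002, -0.002, 0.07, -0.003], [0, 0.002, -0.002, 0.11, -0.003], [0, 0.002, -0.002, 0.15, -0.003], [0, 0.002, -0.002, 0.169, -0.003], [0, 0.002, -0.002, 0.169, -0.003], [0, 0.002, -0.002, 0.169, -0.003], [0, 0.002, -0.002, 0.169, -0.003]]
  ]
}}

```text
time_s: 13.93
tcp_pos: [0.5414, -0.1092, 0.0159]
eef_rot: [-179.9, 0.1, -142.4]
contact_force: [-0.2, 0.9, 0.7]
gripper_width: 0.0879
gripper_force: 0.0
```

>>> {"api": "play_rows", "payload": {
  "rows": [
    [[0, 0, 0, 0, 0], [1, 0, 0, 0, 0], [1, 0, 0, 0, 0], [1, 0, 0, 0, 0], [1, 0, 0, 0, 0], [1, 0, 0, 0, 0], [1, 0, 0, 0, 0], [1, 0, 0, 0, 0]]
  ]
}}

```text
time_s: 14.6
tcp_pos: [0.5403, -0.1094, 0.0145]
eef_rot: [-180.0, 0.0, -142.5]
contact_force: [5.9, -5.4, -1.1]
gripper_width: 0.047
gripper_force: 2.3
```

>>> {"api": "play_rows", "payload": {
  "rows": [
    [[1, 0, 0, 0, 0], [1, 0, 0, 0, 0], [1, 0, 0, -0.03, 0], [1, 0, 0, -0.08, 0], [1, 0, 0, -0.14, 0], [1, 0, 0, -0.2, 0], [1, 0, 0, -0.27, 0], [1, 0, 0, -0.33, 0]]
  ]
}}

```text
time_s: 15.27
tcp_pos: [0.5389, -0.1092, 0.1802]
eef_rot: [179.9, -0.1, -142.5]
contact_force: [0.7, -0.2, -7.8]
gripper_width: 0.0449
gripper_force: 50.0
```

```bash
python3 plan.py .46 .05 .185 -149.6;python3 plan.py .4285 .3662 .185 -149.6
```

```text
t15.27 tcp [ 0.5389 -0.1092  0.1802] [ 179.8935   -0.0955 -142.5067] w0.0449 F [ 0.7241 -0.1751 -7.7649] g 49.99591648578644 
ROW [-0.0687  0.3487 -0.0097  0.0825]
t15.27 tcp [ 0.5389 -0.1092  0.1802] [ 179.8935   -0.0955 -142.5067] w0.0449 F [ 0.7241 -0.1751 -7.7649] g 49.99591648578644 
ROW [-0.4036  0.8888 -0.0097  0.0825]
```

>>> {"api": "play_rows", "payload": {
  "rows": [
    [[1, -0.005, 0.05, -0.01, 0.01], [1, -0.015, 0.1, -0.01, 0.02], [1, -0.03, 0.16, -0.01, 0.03], [1, -0.04, 0.22, -0.01, 0.045], [1, -0.055, 0.28, -0.01, 0.06], [1, -0.069, 0.35, -0.01, 0.07], [1, -0.11, 0.42, -0.01, 0.083], [1, -0.15, 0.49, -0.01, 0.083]]
  ]
}}

```text
time_s: 15.93
tcp_pos: [0.4481, 0.1312, 0.1835]
eef_rot: [180.0, -0.1, -149.8]
contact_force: [1.6, -0.7, -7.0]
gripper_width: 0.0447
gripper_force: 50.0
```

```bash
python3 plan.py .4287 .3662 .16 -149.6
```

```text
t15.93 tcp [0.4481 0.1312 0.1835] [ 179.9542   -0.1297 -149.7633] w0.0447 F [ 1.6085 -0.7312 -7.0479] g 49.99466836452484 
ROW [-0.2032  0.4255  0.047  -0.0019]
```

>>> {"api": "play_rows", "payload": {
  "rows": [
    [[1, -0.03, 0.06, 0, 0], [1, -0.06, 0.12, 0, 0], [1, -0.09, 0.19, 0, 0], [1, -0.12, 0.26, 0, 0], [1, -0.16, 0.33, 0, 0], [1, -0.19, 0.39, 0.01, 0], [1, -0.203, 0.42, 0.03, 0], [1, -0.203, 0.42, 0.047, 0]]
  ]
}}

```text
time_s: 16.6
tcp_pos: [0.4306, 0.3661, 0.1587]
eef_rot: [180.0, -0.1, -149.5]
contact_force: [-0.3, 0.3, -7.3]
gripper_width: 0.0445
gripper_force: 50.0
```

>>> {"api": "play_rows", "payload": {
  "rows": [
    [[1, 0, 0, 0, 0], [1, 0, 0, 0, 0], [1, 0, 0, 0, 0], [1, 0, 0, 0, 0], [1, 0, 0, 0, 0], [1, 0, 0, 0, 0], [1, 0, 0, 0, 0], [1, 0, 0, 0, 0]]
  ]
}}

```text
time_s: 17.27
tcp_pos: [0.432, 0.363, 0.1613]
eef_rot: [180.0, 0.0, -149.6]
contact_force: [-0.4, -0.1, -7.3]
gripper_width: 0.0449
gripper_force: 50.0
```

```bash
python3 plan.py .429 .3662 .1 -149.6
```

```text
t17.27 tcp [0.432  0.363  0.1613] [ 179.9836    0.0269 -149.6377] w0.0449 F [-0.4119 -0.0548 -7.2673] g 49.99575734138489 
ROW [ 0.0019  0.0086  0.1226 -0.0004]
```

>>> {"api": "play_rows", "payload": {
  "rows": [
    [[1, 0.002, 0.009, 0.02, 0], [1, 0.002, 0.009, 0.05, 0], [1, 0.002, 0.009, 0.07, 0], [1, 0.002, 0.009, 0.09, 0], [1, 0.002, 0.009, 0.11, 0], [1, 0.002, 0.009, 0.122, 0], [1, 0.002, 0.009, 0.122, 0], [1, 0.002, 0.009, 0.122, 0]]
  ]
}}

```text
time_s: 17.93
tcp_pos: [0.4288, 0.3666, 0.0997]
eef_rot: [-180.0, -0.0, -149.6]
contact_force: [0.3, -0.9, -7.6]
gripper_width: 0.0446
gripper_force: 50.0
```

Run:
```python
from plan import *
plan(.429,.3662,.1,-149.6)
s=r.capture('scene')[:,:,::-1][180:290,180:290]
cv2.imwrite('pics/w8.png',cv2.resize(s,None,fx=5,fy=5,interpolation=cv2.INTER_CUBIC))
```

```text
t17.93 tcp [0.4288 0.3666 0.0997] [-179.9917   -0.004  -149.6097] w0.0446 F [ 0.3104 -0.9259 -7.6146] g 49.99727010726929 
ROW [ 0.0001 -0.001  -0.0006 -0.0001]
```

View pics/w8.png

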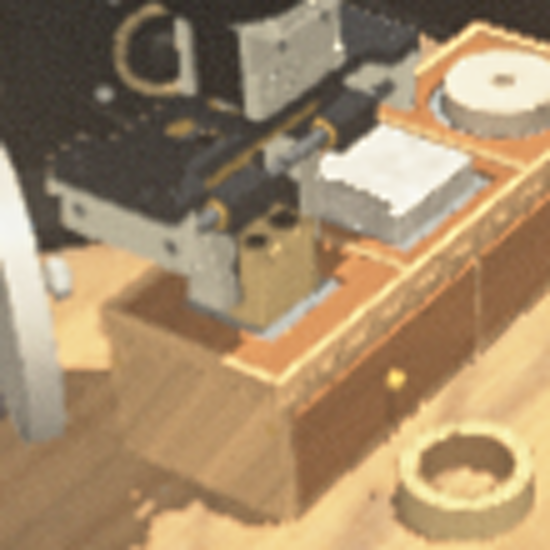

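The cube hovers inside the small recess, and the block lies flat in its own. Releasing and lifting straight up.

>>> {"api": "play_rows", "payload": {
  "rows": [
    [[0.25, 0, 0, 0, 0], [0.25, 0, 0, 0, 0], [0.25, 0, 0, 0, 0], [0.25, 0, 0, 0, 0], [0.25, 0, 0, 0, 0], [0.25, 0, 0, -0.03, 0], [0.25, 0, 0, -0.09, 0], [0.25, 0, 0, -0.15, 0]]
  ]
}}

```text
time_s: 18.65
tcp_pos: [0.4284, 0.3658, 0.1752]
eef_rot: [-179.9, -0.1, -149.6]
contact_force: [1.1, -0.1, -0.6]
gripper_width: 0.0657
gripper_force: 0.0
```

```bash
python3 plan.py .44 -.2 .24 -149.6
```

```text
t18.65 tcp [0.4284 0.3658 0.1752] [-179.9269   -0.1205 -149.6135] w0.0657 F [ 1.133  -0.1445 -0.6228] g 0.0 
ROW [ 0.5523 -0.988  -0.1296 -0.0002]
```

>>> {"api": "play_rows", "payload": {
  "rows": [
    [[0.25, 0.01, -0.02, -0.06, 0], [0.25, 0.05, -0.07, -0.1, 0], [0.25, 0.09, -0.14, -0.13, 0], [0.25, 0.13, -0.21, -0.13, 0], [0.25, 0.17, -0.28, -0.13, 0], [0.25, 0.21, -0.35, -0.13, 0], [0.25, 0.25, -0.42, -0.13, 0], [0.25, 0.29, -0.49, -0.13, 0]]
  ]
}}

```text
time_s: 19.32
tcp_pos: [0.4271, 0.0801, 0.2406]
eef_rot: [180.0, 0.1, -149.6]
contact_force: [1.4, 0.1, -0.5]
gripper_width: 0.0661
gripper_force: 0.0
```

>>> {"api": "play_rows", "payload": {
  "rows": [
    [[0.25, 0.03, -0.07, 0, 0], [0.25, 0.07, -0.14, 0, 0], [0.25, 0.11, -0.21, 0, 0], [0.25, 0.15, -0.28, 0, 0], [0.25, 0.18, -0.35, 0, 0], [0.25, 0.22, -0.42, 0, 0], [0.25, 0.22, -0.42, 0, 0], [0.25, 0.22, -0.42, 0, 0]]
  ]
}}

```text
time_s: 19.98
tcp_pos: [0.4384, -0.1572, 0.2399]
eef_rot: [180.0, -0.0, -149.9]
contact_force: [0.2, 0.8, -0.1]
gripper_width: 0.0657
gripper_force: 0.0
```

Run:
```python
from h import *
s=r.capture('scene')[:,:,::-1][160:320,180:420]; a=r.capture('top')[:,:,::-1][130:290,150:470]
cv2.imwrite('pics/end.png',cv2.resize(np.hstack([s,a]),None,fx=1.42,fy=1.42,interpolation=cv2.INTER_CUBIC))
print(r.get_state()['tcp_pos'],r.get_state()['contact_force'])
```

```text
[ 0.4387 -0.155   0.24  ] [-0.0581 -0.3913  0.8092]
```

View pics/end.png

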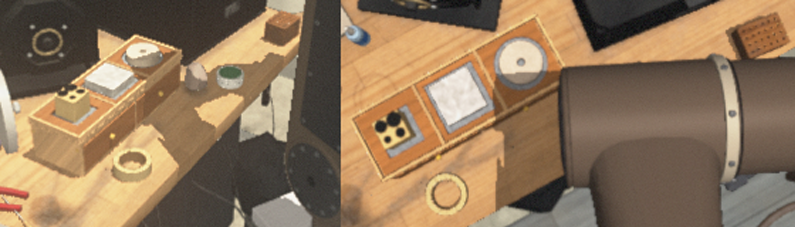

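All three parts are in their recesses, with tape, tin and wood block untouched. The cube's apparent offset should be height parallax, so I check it at its top height before handing in.

Run:
```python
from seg import *
im=cv2.cvtColor(r.capture('top'),cv2.COLOR_RGB2HSV).astype(int); H,S,V=im[...,0],im[...,1],im[...,2]
R=np.zeros(H.shape,bool); R[205:240,165:215]=1
c=np.argwhere(R&(H>=19)&(H<32)&(V>130)&(S>60))[:,::-1]; c=blob(cv2.morphologyEx((R&(H>=19)&(H<32)&(V>130)&(S>60)|R&(V<60)).astype(np.uint8),cv2.MORPH_OPEN,np.ones((3,3))),(187,222))
print('cube',rect('top',c,.129),'want .4285 .3662 46 ang 30.4')
c=blob((S<60)&(V>180),(233,197)); print('block',rect('top',c,.104),'want .4836 .2717')
r.close_job
```

```text
cube [ 0.4156  0.3622 24.2096 32.3417 79.5997] want .4285 .3662 46 ang 30.4
block [ 0.4845  0.2727 68.6993 69.4406 30.0398] want .4836 .2717
```

The block is right on. The cube mask caught only part of the cube, so I look closely once.

Run:
```python
from h import *
im=np.ascontiguousarray(r.capture('top')[:,:,::-1][195:250,155:225]); s=r.capture('scene')[:,:,::-1][205:260,200:270]
a=np.radians(30.4);u=np.array([np.cos(a),np.sin(a)]);v=np.array([-u[1],u[0]])
big=cv2.resize(im,None,fx=5.5,fy=5.5,interpolation=cv2.INTER_CUBIC)
q=[np.r_[np.array([.429,.3664])+.023*(i*u+j*v),.129] for i,j in((1,1),(1,-1),(-1,-1),(-1,1))]
p=(proj('top',q)-[155,195]+.5)*5.5
for k in p: cv2.circle(big,tuple(int(t) for t in k),3,(0,0,255),-1)
cv2.imwrite('pics/end2.png',np.hstack([big,cv2.resize(s,None,fx=5.5,fy=5.5,interpolation=cv2.INTER_CUBIC)]))
```

```text
(no output)
```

View pics/end2.png

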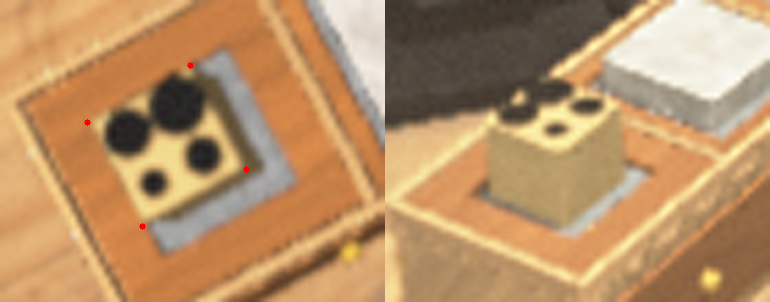

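The cube's top corners match the predicted dots to within about 1 px. It stands flat inside the recess with felt around it.

```bash
python3 -c "
from plant import r
print(r.close_job())"
```

```text
the job is handed in; nothing more can be done
None
```

The wheel, bench block and doming cube are flat in their matching recesses, in the order asked. The tape, tin and wood block were left where they lay, and the job was handed in at about 20 s of the 96 s allowed; no verdict was returned.

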